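# Charge the glass mill and clamp its lid

### The arm

A 7-joint arm with a two-finger parallel gripper is mounted at the origin on the work surface. World frame = base frame: x ahead of the robot, y to its left, z up, the work surface at z = 0. Lengths are in m, angles in rad, forces in N, time in s.
With the tool pointing down it reaches from about 0.4 to 0.875 m from the base axis. Payload 19.3 kg.
Tool frame: the origin (TCP) lies on the centre line of the jaws, within the pads' length; the fingertips stand 8 mm ahead of it and the grasp point (between the pads) lies 11 mm behind it; z points along the fingers, y is the line along which they close (so a half turn about z gives the same grasp; the last joint's range is limited). The gripper opens to 85 mm and grips with 20 to 120 N. Pads are 22 mm wide; open, the fingers measure 114 mm over their backs; the gripper's body (76 mm by 85 mm) begins 54 mm behind the grasp point. The pads swing forward as they close: fully open they stand 13 mm farther back than shut.
Start: joints at [-1.311, 0.521, -0.036, 1.599, 0.021, 1.021, -0.113], TCP at [0.202, 0.591, 0.239] pointing down, gripper open.
Joint ranges: [-2.91, 2.91], [-0.3, 2.13], [-1.5, 1.42], [0.17, 2.43], [-1.26, 4.41], [0.16, 1.93], [-2.52, 2.52]. Speed limits (rad/s): [1.89, 1.89, 2.39, 2.39, 3.01, 3.01, 3.01].

### API

Orientations are given as [roll, pitch, yaw] about the fixed x, y, z axes, in that order (R = Rz(yaw) Ry(pitch) Rx(roll)).
In Python, from workcell import status, grab_frame, camera_params, bot, search_frame, silhouettes gives the robot as it stands.
- The arm moves only by the shell command python3 -m creep 'ROWS' [FORCE]. ROWS is JSON, a list of rows, each a list of 5 numbers: the shift along the tool's x, y, z in units of 60 mm (1.0 is 60 mm), then the turn about the tool's z in units of 8 degrees (1.0 is 8 degrees), then the opening, from 0 (shut) to 1 (fully open). In form: [[x, y, z, twist, hand], ...]. A call has 1 to 5 rows; each row is the pose to reach, as a shift and turn from the pose commanded when the call began, along the tool's axes at that moment; what a row does not reach only later rows make up. A row lasts 1/8 s, in which the tool goes at most 62.5 mm and 10.7 degrees, less where a joint would pass 70% of its speed; a pose out of reach is approached as far as the arm can. A call with a gripper value outside its range is refused whole. The fingers move at their own pace and stop on an object; FORCE is the grip in N (left out, the last holds). Time passes only in rows, so rows that repeat a pose let the fingers close. It gives the time, the measured TCP pose, the force, the opening and the grip force at its end, in the units of the state.
- status.observe(): the state, without advancing time (a new reading comes with each control period).
- grab_frame(name): name is "scene" or "top" or "wrist"; returns the picture (400x640x3 uint8, blue, green, red); there is no depth.
- camera_params(name): a dict with "K" (3x3 intrinsics, pixels), "k1" (the pictures are not rectified: a ray, as slopes to the right and down, at radius r is drawn at 1 + k1 r^2 times it, then the intrinsics apply), "rvec" (rotation vector, rad) and "tvec" (3), from world to camera coordinates, as OpenCV has them; the wrist camera has in their place "tool_from_camera" (4x4, takes a point from camera to tool coordinates, whose origin is the TCP and whose axes are the flange's). Camera axes: x right, y down, z forward; pixel columns grow to the right and rows downward; lengths in m; the calibration is good to about 2 mm. A picture is of the moment at which its call begins: read the wrist's pose just before it. camera_params takes no time and is no camera call.
- bot.job_done(): hands the job in; it is judged then, once.
Trained networks look in the newest picture that a camera, given by its name, has taken for a name from the list of things; names that differ only in an ending like _2 or _b are one class to them, and where a whole thing is asked for, a point or a joint stands for the part that bears it (a point fixed in the world has none). Each returns a list of dicts, best first, with "p" (0 to 1); they miss things now and then, are a little off and sometimes report something else, mostly with a low value. They report only what shows in the picture. A call takes as long as a camera call. They do not tell look-alikes from the thing itself.
- search_frame(camera, name): "extent" ([left, top, right, bottom] as shares, 0 to 1, of the picture: columns of its width, rows of its height, round what is visible of it).
- silhouettes(camera, name): "mask" (400x640 bool, what is visible of it) and "extent" ([left, top, right, bottom] as shares, 0 to 1, of the picture: columns of its width, rows of its height, round what is visible of it).
The state is a dict: "clock": time; "qpos": joint angles; "qd": joint speeds; "joint_efforts": joint torques, N m; "position": TCP position; "tool_rot": TCP orientation; "force": force on the tool from outside, world axes, zero at the start; "moment": the same for the moment, N m; "grip_width": finger opening in m; "finger_force": force on a finger pad.
Only numpy, scipy, OpenCV 4.12 (cv2) and the standard library are available. Lean on these libraries where they do the work, as an engineer would, in place of code of your own. Each camera call takes 0.05 s, during which the arm holds its last target. There are 200 camera calls.

### The job

Tip all five pieces of blue glass out of the hand scoop into the mill's hopper so that they drop right down onto the crushing rolls, and stand the empty scoop upright on the bench again. Then swing the hopper lid gently shut, without letting it bang, and press the red clamp handle down until it snaps over and lies fully home, holding the lid. Do not force anything or lean hard on the mill, and leave the jar, the brush and the tin where they are.

Things in the scene. Friction and masses are not known exactly. Their poses are not given: they have to be found in the camera images.
- mill: Green bench roll mill, fixed. Origin: on the bench under the centre of its square head (176 x 176 mm, 176 mm high, open on top); x axis towards its motor (lying cylinder, x 90 to 300 mm, top at 155 mm), y axis towards the lid hinge, z up. The clamp stands on a bracket on the -y side, in the plane x = 0.
- hopper (a point): Centre of the hopper's mouth, 172 mm above the bench. The steel hopper is a four-sided funnel: a 160 mm square mouth here, narrowing to a 62 mm square throat 60 mm lower.
- chamber (a point): Centre of the crushing chamber, 80 mm above the bench, under the throat and between the tops of the two dark rolls on which the pieces come to lie.
- lid (a joint): Angle of the hopper lid (rad): 0 = shut, flat on the rim; 1.9 to 2.1 at the start, leaning open past upright to the mill's +y side. The hinge is stiff: the lid stays where it is left and takes 1 to 5 N at its free edge to move. Steel-framed clear plate, 176 mm along x, 10 mm thick; a black knob 26 mm across stands 22 mm proud at the middle of its outer face (upper when shut).
- lid_hinge (a point): On the lid's hinge axis (parallel to the mill's x axis), at mill x = 0, y = +90 mm, z = 176 mm.
- lid_edge (a point): Middle of the lid's free edge, at half thickness, 178 mm from the hinge axis. Shut, it is at mill y = -88 mm, z = 183 mm; the upper face is then at 188 mm.
- clamp_handle (a joint): Angle of the toggle clamp's red handle (rad): 1.25 at the start, standing up, leaning 18 degrees away from the hopper to the mill's -y side; 0 = home, level, pointing to -y. Sprung open: pushing it down takes 2 to 5 N at the grip at first, about 15 N from 0.7 to 0.4, then less; past 0.13 it snaps over centre and stays down on a hard stop at 0. Let go sooner, it springs up again.
- handle_hinge (a point): On the handle's hinge axis (parallel to the mill's x axis), at mill x = 0, y = -143 mm, z = 212 mm. Linked to the handle, the clamp arm (14 mm wide, standing up between handle and hopper at the start, its top 280 mm above the bench) swings down as the handle does and presses a rubber foot on the lid's free edge.
- handle_grip (a point): On the handle's centre line, in the red grip, 105 mm from its hinge. The grip is 22 mm wide (along the hinge axis), 20 mm thick and runs from 46 to 122 mm from the hinge.
- scoop: Aluminium hand scoop, about 200 g, on the bench with the five pieces in it. Origin: under the tray; x axis towards its closed back, so it pours over its open front at -x. Tray x -65 to +55 mm, 84 mm wide, floor 3 mm thick; side walls 40 mm high (22 mm near the front), back wall 50 mm. Above it a black handle along x, held at its rear end.
- scoop_grip (a point): Where to grip the scoop: in the black handle, 5 mm behind the origin, 85 mm above the underside, over the centre of mass. The handle is 14 mm wide (y), 22 mm high and runs from x -35 to +55 mm.
- scoop_lip (a point): Middle of the scoop's open front edge, 65 mm in front of the origin, on the floor of the tray. The pieces stay put while the scoop is level and slide out over this edge once it is tipped forward by some 40 degrees; 50 to 60 empties it.
- piece0: Chunk of blue colour bar, about 17 x 17 x 13 mm, 13 g; origin at its centre.
- piece1: Chunk of blue colour bar, about 17 x 17 x 13 mm, 13 g; origin at its centre.
- piece2: Chunk of blue colour bar, about 17 x 17 x 13 mm, 13 g; origin at its centre.
- piece3: Chunk of blue colour bar, about 17 x 17 x 13 mm, 13 g; origin at its centre.
- piece4: Chunk of blue colour bar, about 17 x 17 x 13 mm, 13 g; origin at its centre.
- frit_jar: Teal jar of glass frit with a steel cap, 84 mm across, 110 mm high; origin under its centre. To be left alone.
- brush: Bench brush lying on the bench. To be left alone.
- tin: Small open steel tin, 76 mm across, 55 mm high; origin under its centre. To be left alone.
Not all that is in view belongs to the job. Leave any orange or pink look-alike of the scoop alone.

How it is judged:
By the outcome, as a careful person would: the job done as asked, in the order asked, and still so for the second after the job is handed in, with the robot touching nothing.
It also fails if it takes over 72 s, if anything falls off the work surface, if the arm or the gripper's body presses on something with over 40 N, if the wrist force passes 120 N, or if a joint passes its speed limit or range.

## Working session

There is one attempt and no reset: what is moved stays moved. The work goes in short steps, Python scripts to look and compute and a shell command to move; the robot and the scene stay as the last step left them, time stands still between calls to the robot, and variables do not carry over. Pictures are saved under pics/ and viewed, at most 10 in all, crops included, and the job is handed in when it is done.

```bash
mkdir -p pics; ls; cat > h.py <<'E'
import numpy as np, cv2
from scipy.spatial.transform import Rotation as R
from workcell import status, grab_frame, camera_params, bot, search_frame, silhouettes
def ray(cam,uv):
    "origin and direction in world for fixed camera pixels"
    p=camera_params(cam);K=np.array(p["K"]);uv=np.atleast_2d(np.asarray(uv,float))
    n=cv2.undistortPoints(uv[:,None],K,np.array([p["k1"],0,0,0,0.]))[:,0]
    d=np.c_[n,np.ones(len(n))]
    if "rvec" in p:
        M=cv2.Rodrigues(np.array(p["rvec"],float))[0];t=np.array(p["tvec"],float).ravel()
        return -M.T@t,d@M
    s=status.observe();T=np.array(p["tool_from_camera"]);W=R.from_euler('xyz',s["tool_rot"]).as_matrix()
    return W@T[:3,3]+s["position"],d@(W@T[:3,:3]).T
def onz(cam,uv,z):
    o,d=ray(cam,uv);return o+d*((z-o[2])/d[:,2])[:,None]
def proj(cam,P):
    p=camera_params(cam);P=np.atleast_2d(np.asarray(P,float))
    return cv2.projectPoints(P,np.array(p["rvec"],float),np.array(p["tvec"],float),np.array(p["K"]),np.array([p["k1"],0,0,0,0.]))[0][:,0]
def st():
    s=status.observe();print({k:np.round(s[k],3).tolist() for k in("clock","position","tool_rot","force","grip_width","finger_force","qpos")})
E
python3 - <<'E'
from h import *
st()
for c in("scene","top"):
    im=grab_frame(c);cv2.imwrite(f"pics/{c}0.png",im)
    for n in("mill","scoop","scoop_grip","piece0","lid","clamp_handle","frit_jar","brush","tin"):
        for r in search_frame(c,n)[:5]:
            e=np.array(r["extent"])*[640,400,640,400];print(c,n,round(r["p"],2),e.round().astype(int))
    o,_=ray(c,[[320,200]]);print(c,o)
E
```

```text
pics
{'clock': 0.0, 'position': [0.202, 0.591, 0.239], 'tool_rot': [-3.14, 0.0, 2.812], 'force': [-0.505, -1.111, 0.479], 'grip_width': 0.086, 'finger_force': 0.0, 'qpos': [-1.311, 0.522, -0.036, 1.6, 0.021, 1.021, -0.113]}
scene mill 0.83 [336 111 535 371]
scene scoop 0.96 [162 246 207 315]
scene scoop 0.91 [268 195 309 249]
scene scoop 0.84 [223 242 285 305]
scene scoop 0.72 [130 215 192 264]
scene scoop_grip 0.73 [223 240 285 306]
scene scoop_grip 0.66 [161 245 210 317]
scene scoop_grip 0.66 [129 215 193 265]
scene scoop_grip 0.56 [268 190 309 247]
scene piece0 0.63 [190 270 200 276]
scene piece0 0.46 [186 280 196 287]
scene piece0 0.4 [167 273 177 285]
scene piece0 0.26 [333 110 532 371]
scene lid 0.74 [413 113 505 211]
scene clamp_handle 0.67 [332 114 530 371]
scene clamp_handle 0.57 [340 177 362 219]
scene frit_jar 0.92 [245 297 292 362]
scene frit_jar 0.25 [170 275 175 283]
scene brush 0.22 [337 110 533 373]
scene tin 0.58 [193 310 233 356]
scene [ 1.23754614 -0.39228247  0.80147321]
top mill 0.76 [162  44 328 200]
top scoop 0.83 [356 161 404 211]
top scoop 0.73 [308 213 346 259]
top scoop 0.58 [160  45 327 202]
top scoop 0.57 [415 183 450 224]
top scoop_grip 0.93 [415 180 449 227]
top scoop_grip 0.92 [421 251 470 281]
top scoop_grip 0.71 [355 162 404 205]
top scoop_grip 0.61 [311 213 352 256]
top scoop_grip 0.29 [307 106 332 127]
top piece0 0.38 [414 182 450 227]
top lid 0.78 [158  95 221 183]
top lid 0.5 [418 180 452 229]
top clamp_handle 0.47 [375 107 406 145]
top frit_jar 0.7 [374 108 404 143]
top frit_jar 0.19 [302 104 330 134]
top brush 0.65 [170 173 186 222]
top tin 0.92 [409 128 436 157]
top [ 0.29974543 -0.00756177  1.20519126]
```

```bash
python3 - <<'E'
import cv2
a=cv2.imread("pics/scene0.png")[100:390,110:550];b=cv2.imread("pics/top0.png")[30:290,140:490]
cv2.imwrite("pics/scene1.png",cv2.resize(a,None,fx=1.8,fy=1.8,interpolation=3));cv2.imwrite("pics/top1.png",cv2.resize(b,None,fx=2.2,fy=2.2,interpolation=3))
E
```

```text
(no output)
```

View pics/scene1.png

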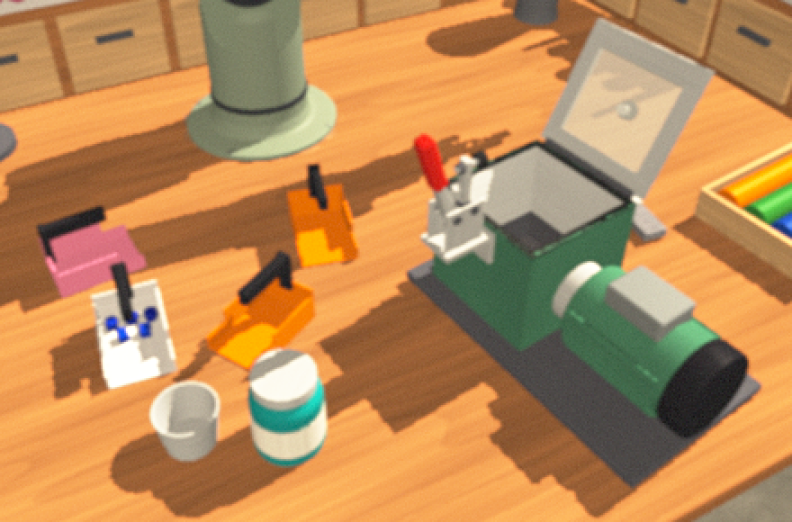

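View pics/top1.png

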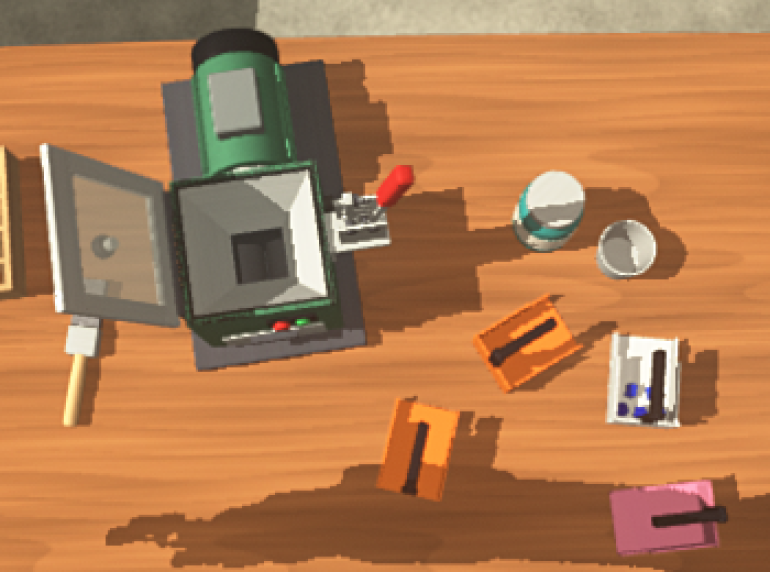

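```bash
python3 - <<'E'
from h import *
f=lambda c:np.array(c,float)/2.2+[140,30]
c=onz("top",f([[172,182],[316,165],[330,297],[188,318]]),.176)
m=c.mean(0);print("rim",c.round(3).tolist(),m.round(4))
print("x dirs",[np.degrees(np.arctan2(*(d[1::-1]))).round(1) for d in(c[0]-c[3],c[1]-c[2])],"y dirs",[np.degrees(np.arctan2(*(d[1::-1]))).round(1) for d in(c[0]-c[1],c[3]-c[2])])
print([np.linalg.norm(c[i]-c[i-1]).round(3) for i in range(4)])
print("handle",onz("top",f([[658,350],[657,418]]),.096).round(3).tolist())
print("front floor",onz("top",f([[613,333],[680,337]]),.003).round(3).tolist())
im=cv2.imread("pics/top0.png")[175:232,408:455].astype(int)
k=(im.max(2)<70).astype(np.uint8);n,l,s,ce=cv2.connectedComponentsWithStats(k);i=1+s[1:,4].argmax();print(s[i],ce[i])
pts=np.argwhere(l==i)[:,::-1]+[408,175.];w=onz("top",pts,.096)[:,:2];r=cv2.minAreaRect(w.astype(np.float32));print(r)
for n in("tin","frit_jar"):print(n,[onz("top",(np.array(q["extent"]).reshape(2,2).mean(0)*[640,400])[None],.06).round(3).tolist() for q in search_frame("top",n)[:1]])
E
```

```text
rim [[0.671, 0.248, 0.176], [0.688, 0.076, 0.176], [0.527, 0.062, 0.176], [0.506, 0.227, 0.176]] [0.5982 0.1531 0.176 ]
x dirs [np.float64(7.3), np.float64(5.3)] y dirs [np.float64(95.5), np.float64(97.2)]
[np.float64(0.166), np.float64(0.172), np.float64(0.161), np.float64(0.166)]
handle [[0.469, -0.341, 0.096], [0.384, -0.335, 0.096]]
front floor [[0.508, -0.309, 0.003], [0.501, -0.4, 0.003]]
[30 15  4 26 30] [32.1        25.86666667]
((0.4322330057621002, -0.33996352553367615), (0.008337331004440784, 0.06910273432731628), 86.4618148803711)
tin [[[0.611, -0.312, 0.06]]]
frit_jar [[[0.663, -0.217, 0.06]]]
```

```bash
cat >> h.py <<'E'
MO=np.array([.598,.153]);MY=np.radians(6.3)
def mw(x,y,z):
    "mill mm -> world m"
    c,s=np.cos(MY),np.sin(MY);return np.array([MO[0]+(c*x-s*y)/1e3,MO[1]+(s*x+c*y)/1e3,z/1e3])
def wm(p):
    d=np.array(p[:2])-MO;c,s=np.cos(MY),np.sin(MY);return (np.array([c*d[0]+s*d[1],-s*d[0]+c*d[1],p[2]])*1e3).round(1)
def go(*targets,yaw=None):
    "units from the present pose to world TCP targets; yaw = wanted tool x yaw deg"
    s=status.observe();W=R.from_euler('xyz',s["tool_rot"]).as_matrix()
    a=np.degrees(np.arctan2(W[1,0],W[0,0]));tw=0 if yaw is None else -((yaw-a+90)%180-90)/8
    for t in targets:print((W.T@(np.array(t)-s["position"])/.06).round(2).tolist(),"twist",round(tw,2))
E
python3 -c "
from h import *
go((.3,.45,.42),(.42,.1,.42),(.43,-.34,.28),yaw=176)"
```

```text
[-2.3, -1.7, -3.01] twist -1.86
[-6.08, -6.57, -3.01] twist -1.86
[-8.62, -13.46, -0.68] twist -1.86
```

```bash
python3 -m creep '[[-2.3,-1.7,-3,-1,1],[-2.3,-1.7,-3,-1.86,1],[-2.3,-1.7,-3,-1.86,1],[-2.3,-1.7,-3,-1.86,1],[-2.3,-1.7,-3,-1.86,1]]' 20
python3 -c "
from h import *
go((.42,.1,.42),(.43,-.34,.28),yaw=176)"
```

```text
clock: 1.72
position: [0.3025, 0.4486, 0.4228]
tool_rot: [3.137, 0.003, 3.067]
force: [-0.5, 1.1, -0.8]
grip_width: 0.0855
finger_force: 0.0
[-2.39, -5.65, 0.03] twist -0.03
[-3.09, -12.96, 2.33] twist -0.03
```

```bash
python3 -m creep '[[-2.4,-5.65,0,0,1],[-2.4,-5.65,0,0,1],[-2.4,-5.65,0,0,1],[-2.4,-5.65,0,0,1],[-2.4,-5.65,0,0,1]]'
python3 -m creep '[[-1.4,-3,0,0,1],[-1.4,-3,0,0,1],[-1.6,-5,1,0,1],[-1.6,-6,1.5,0,1],[-1.6,-7,2,0,1]]'
python3 -c "
from h import *
go((.43,-.34,.28),yaw=176)"
```

```text
clock: 2.35
position: [0.4017, 0.1533, 0.4187]
tool_rot: [-3.141, -0.0, 3.072]
force: [1.6, 0.0, -0.4]
grip_width: 0.0853
finger_force: 0.0
clock: 2.98
position: [0.4632, -0.1381, 0.3537]
tool_rot: [-3.141, -0.0, 3.073]
force: [2.4, 1.1, 0.6]
grip_width: 0.0853
finger_force: 0.0
[0.32, -3.39, 1.23] twist 0.01
```

```bash
python3 -m creep '[[0.3,-3.4,1.2,0,1],[0.3,-3.4,1.2,0,1],[0.3,-3.4,1.2,0,1],[0.3,-3.4,1.2,0,1],[0.3,-3.4,1.2,0,1]]'
python3 - <<'E'
from h import *
st();im=grab_frame("wrist");cv2.imwrite("pics/w1.png",im)
for n in("scoop","scoop_grip"):
  for r in silhouettes("wrist",n)[:3]:
    m=r["mask"];pts=np.argwhere(m)[:,::-1].astype(np.float32);print(n,round(r["p"],2),(np.array(r["extent"])*[640,400,640,400]).round(),len(pts))
E
```

```text
clock: 3.6
position: [0.4298, -0.3404, 0.2812]
tool_rot: [-3.142, -0.003, 3.069]
force: [-0.3, 1.0, -1.4]
grip_width: 0.0854
finger_force: 0.0
{'clock': 3.6, 'position': [0.43, -0.34, 0.281], 'tool_rot': [-3.142, -0.003, 3.069], 'force': [-0.271, 1.033, -1.435], 'grip_width': 0.085, 'finger_force': 0.0, 'qpos': [0.156, 0.4, 0.551, 1.774, -0.237, 1.037, 2.292]}
scoop 0.76 [281. 125. 364. 227.] 6495
scoop 0.68 [216.   3. 357.  59.] 6420
scoop 0.65 [388. 154. 537. 264.] 9110
scoop_grip 0.9 [217.   0. 359.  58.] 6355
scoop_grip 0.82 [284. 125. 364. 229.] 6667
scoop_grip 0.82 [389. 152. 538. 263.] 9130
```

View pics/w1.png

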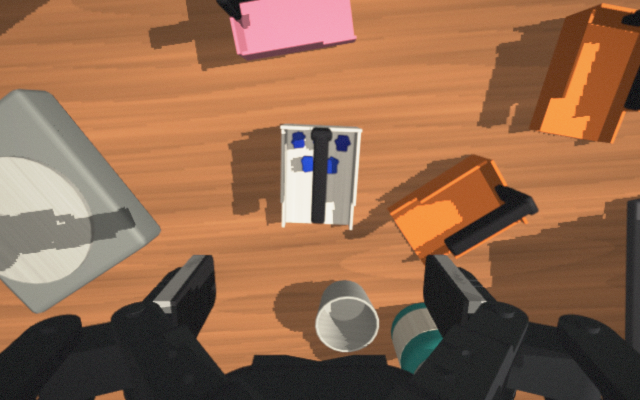

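```bash
python3 - <<'E'
from h import *
h=onz("wrist",[[321,131],[318,222]],.09);print(h.round(4).tolist())
d=h[1]-h[0];u=d/np.linalg.norm(d);print(np.linalg.norm(d),np.degrees(np.arctan2(u[1],u[0])))
print("rear top corners",onz("wrist",[[282,126],[361,130]],.05).round(3).tolist(),"front",onz("wrist",[[283,226],[351,229]],.022).round(3).tolist())
go(h[0]+u*.05+[0,0,.2-h[0][2]],h[0]+u*.05+[0,0,.074-h[0][2]],yaw=np.degrees(np.arctan2(u[1],u[0])))
print(camera_params("wrist")["tool_from_camera"])
E
```

```text
[[0.386, -0.3344, 0.09], [0.4743, -0.3433, 0.09]]
0.08874111279645587 -5.7778762626330415
rear top corners [[0.381, -0.374, 0.05], [0.391, -0.293, 0.05]] front [[0.499, -0.388, 0.022], [0.509, -0.306, 0.022]]
[-0.08, -0.02, 1.38] twist 0.23
[-0.08, -0.02, 3.48] twist 0.23
[[ 9.32301931e-05 -9.64713765e-01 -2.63300862e-01  6.76653265e-02]
 [ 9.99998212e-01  5.87191361e-04 -1.79734148e-03 -5.56856317e-04]
 [ 1.88852806e-03 -2.63300224e-01  9.64712095e-01 -1.35246134e-01]
 [ 0.00000000e+00  0.00000000e+00  0.00000000e+00  1.00000000e+00]]
```

```bash
python3 -m creep '[[-0.08,-0.02,1,0.25,0.6],[-0.08,-0.02,2,0.25,0.6],[-0.08,-0.02,3,0.25,0.6],[-0.08,-0.02,3.46,0.25,0.6],[-0.08,-0.02,3.46,0.25,0.6]]' 20
python3 -m creep '[[0,0,0,0,0.1],[0,0,0,0,0],[0,0,0,0,0],[0,0,0,0,0],[0,0,0,0,0]]' 20
python3 -c "
from h import *
st()"
```

```text
clock: 4.38
position: [0.4353, -0.3392, 0.0741]
tool_rot: [3.14, -0.002, 3.038]
force: [0.5, 0.4, 1.5]
grip_width: 0.0513
finger_force: 0.0
clock: 5.0
position: [0.4363, -0.3412, 0.0766]
tool_rot: [-3.141, 0.002, 3.037]
force: [0.2, 0.1, 12.1]
grip_width: 0.0133
finger_force: 26.4
{'clock': 5.0, 'position': [0.436, -0.341, 0.077], 'tool_rot': [-3.141, 0.002, 3.037], 'force': [0.217, 0.085, 12.067], 'grip_width': 0.013, 'finger_force': 26.425, 'qpos': [0.282, 0.683, 0.391, 1.927, -0.432, 0.612, 2.417]}
```

```bash
python3 -m creep '[[0,0,-0.3,0,0],[0,0,-0.8,0,0],[0,0,-1.5,0,0],[0,0,-2.2,0,0],[0,0,-2.8,0,0]]'
python3 -c "
from h import *
st();go(mw(-185,45,225),yaw=186.3)"
```

```text
clock: 5.62
position: [0.4351, -0.3407, 0.246]
tool_rot: [-3.141, 0.001, 3.036]
force: [0.2, -0.0, -3.4]
grip_width: 0.0135
finger_force: 24.2
{'clock': 5.625, 'position': [0.435, -0.341, 0.246], 'tool_rot': [-3.141, 0.001, 3.036], 'force': [0.216, -0.046, -3.437], 'grip_width': 0.013, 'finger_force': 24.237, 'qpos': [0.161, 0.448, 0.548, 1.807, -0.279, 0.962, 2.291]}
[1.34, 8.54, 0.35] twist -1.54
```

```bash
python3 -m creep '[[0.2,0.3,0,0,0],[0.4,0.9,0,0,0],[0.6,1.6,0,-0.4,0],[0.8,2.3,0,-0.6,0],[1,3,0,-0.8,0]]'
python3 -m creep '[[0.2,0.7,0,-0.2,0],[0.3,1.5,0,-0.4,0],[0.3,2.3,0,-0.5,0],[0.3,3.1,0,-0.6,0],[0.3,3.8,0,-0.7,0]]'
python3 -c "
from h import *
st();go(mw(-185,45,225),yaw=186.3)"
```

```text
clock: 6.25
position: [0.3939, -0.1543, 0.2441]
tool_rot: [3.141, 0.001, -3.134]
force: [1.1, 0.5, -2.1]
grip_width: 0.0137
finger_force: 24.2
clock: 6.88
position: [0.3747, 0.0738, 0.2442]
tool_rot: [3.141, 0.001, -3.037]
force: [0.9, -0.3, -2.4]
grip_width: 0.0136
finger_force: 24.2
{'clock': 6.875, 'position': [0.375, 0.074, 0.244], 'tool_rot': [3.141, 0.001, -3.037], 'force': [0.895, -0.347, -2.35], 'grip_width': 0.014, 'finger_force': 24.24, 'qpos': [-0.649, 0.122, 0.329, 2.195, -0.054, 0.83, 1.391]}
[-0.75, 1.66, 0.32] twist -0.04
```

```bash
python3 -m creep '[[-0.2,0.5,0.1,0,0],[-0.4,1,0.2,0,0],[-0.6,1.4,0.3,0,0],[-0.7,1.66,0.3,0,0],[-0.7,1.66,0.3,0,0]]'
python3 - <<'E'
from h import *
st();print(wm(status.observe()["position"]))
im=grab_frame("wrist");im2=grab_frame("top")
cv2.imwrite("pics/w2.png",np.hstack([cv2.resize(im,(480,300)),cv2.resize(im2[30:230,140:360],(320,300))]))
E
```

```text
clock: 7.5
position: [0.4065, 0.1762, 0.2257]
tool_rot: [-3.142, 0.0, -3.036]
force: [0.7, -0.4, -2.8]
grip_width: 0.0136
finger_force: 24.2
{'clock': 7.5, 'position': [0.407, 0.176, 0.226], 'tool_rot': [-3.142, 0.0, -3.036], 'force': [0.671, -0.407, -2.827], 'grip_width': 0.014, 'finger_force': 24.236, 'qpos': [-0.763, 0.258, 0.264, 2.082, -0.092, 0.812, 1.232]}
[-187.8   44.1  225.7]
```

View pics/w2.png

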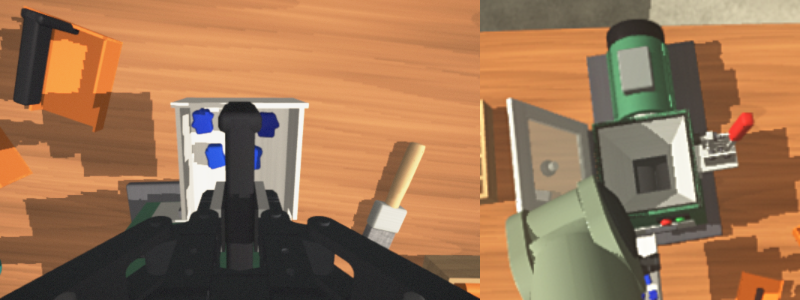

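```bash
python3 - <<'E'
from h import *
f=lambda c:np.array(c,float)/2.2+[140,30]
o,d=ray("top",f([[281,326],[302,323],[222,342],[326,330],[222,334]]))
n=np.array([np.cos(MY),np.sin(MY),0]);q=np.r_[MO,0]+n*-.092
for di in d: print(wm(o+di*((q-o)@n)/(di@n)))
E
```

```text
[-92.  -15.4 103.3]
[-92.  -41.7 104.8]
[-92.   68.3  49.9]
[-92.  -66.6  38.3]
[-92.   58.5 101.9]
```

```bash
python3 -m creep '[[-0.2,0,-0.1,0,0],[-0.4,0,-0.1,0,0],[-0.5,0,-0.1,0,0],[-0.6,0,-0.1,0,0],[-0.7,0,-0.1,0,0]]'
python3 -c "
from h import *
st();print(wm(status.observe()['position']))"
```

```text
clock: 8.22
position: [0.4474, 0.1798, 0.2308]
tool_rot: [-3.141, -0.003, -3.037]
force: [-7.9, -1.2, 2.4]
grip_width: 0.0135
finger_force: 27.0
{'clock': 8.225, 'position': [0.447, 0.18, 0.231], 'tool_rot': [-3.141, -0.003, -3.037], 'force': [-7.874, -1.235, 2.386], 'grip_width': 0.014, 'finger_force': 26.988, 'qpos': [-0.72, 0.317, 0.269, 1.984, -0.11, 0.858, 1.284]}
[-146.8   43.2  230.8]
```

```bash
python3 -m creep '[[-0.1,0,0,0,0],[-0.2,0,0,0,0],[-0.3,0,0,0,0]]'
python3 - <<'E'
from h import *
st();print(wm(status.observe()["position"]))
im=grab_frame("wrist");im2=grab_frame("scene")
cv2.imwrite("pics/w3.png",np.hstack([cv2.resize(im,(400,250)),cv2.resize(im2[130:290,300:556],(400,250))]))
E
```

```text
clock: 8.6
position: [0.4656, 0.1818, 0.2308]
tool_rot: [-3.141, -0.002, -3.037]
force: [-6.4, -1.8, 1.5]
grip_width: 0.0139
finger_force: 25.4
{'clock': 8.6, 'position': [0.466, 0.182, 0.231], 'tool_rot': [-3.141, -0.002, -3.037], 'force': [-6.437, -1.753, 1.525], 'grip_width': 0.014, 'finger_force': 25.356, 'qpos': [-0.703, 0.345, 0.27, 1.942, -0.119, 0.872, 1.304]}
[-128.4   43.2  230.8]
```

View pics/w3.png

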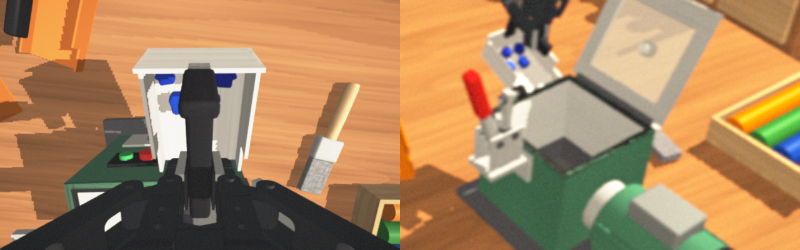

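```bash
python3 -m creep '[[-0.08,0,0,0,0],[-0.16,0,0,0,0],[-0.23,0,0,0,0],[-0.23,0,0,0,0]]'
python3 -m creep '[[0.2,0,0,0,0],[0.3,0,-0.4,0,0],[0.3,0,-1,0,0],[0.3,0,-1.4,0,0],[0.3,0,-1.5,0,0]]'
python3 -c "
from h import *
st();p=status.observe()['position'];print(wm(p));go(mw(-70,0,320),mw(20,0,320),mw(20,0,255),yaw=186.3)"
```

```text
clock: 9.2
position: [0.4796, 0.1833, 0.2309]
tool_rot: [-3.141, -0.001, -3.037]
force: [-3.7, 0.4, -2.7]
grip_width: 0.0133
finger_force: 24.9
clock: 9.82
position: [0.462, 0.1817, 0.3224]
tool_rot: [3.14, 0.002, -3.037]
force: [-0.1, 0.2, -3.0]
grip_width: 0.0137
finger_force: 24.8
{'clock': 9.825, 'position': [0.462, 0.182, 0.322], 'tool_rot': [3.14, 0.002, -3.037], 'force': [-0.102, 0.214, -3.033], 'grip_width': 0.014, 'finger_force': 24.757, 'qpos': [-0.735, 0.231, 0.293, 1.836, -0.075, 1.083, 1.261]}
[-132.    43.5  322.4]
[-1.04, -0.72, 0.04] twist -0.04
[-2.54, -0.71, 0.05] twist -0.04
[-2.53, -0.71, 1.13] twist -0.04
```

```bash
python3 -m creep '[[-0.3,-0.3,0,0,0],[-0.8,-0.7,0,0,0],[-1.4,-0.72,0,0,0],[-2,-0.72,0,0,0],[-2.35,-0.72,0,0,0]]'
python3 -m creep '[[0,0,0.3,0,0],[0,0,0.7,0,0],[0,0,1.1,0,0],[0,0,1.4,0,0],[0,0,1.4,0,0]]'
python3 - <<'E'
from h import *
st();p=status.observe()['position'];print(wm(p))
im=grab_frame("wrist");im2=grab_frame("scene")
cv2.imwrite("pics/w4.png",np.hstack([cv2.resize(im,(400,250)),cv2.resize(im2[130:290,300:556],(400,250))]))
E
```

```text
clock: 10.45
position: [0.6076, 0.1533, 0.3196]
tool_rot: [-3.141, -0.001, -3.038]
force: [0.2, -0.3, -2.5]
grip_width: 0.014
finger_force: 24.8
clock: 11.08
position: [0.606, 0.1532, 0.2357]
tool_rot: [-3.141, -0.002, -3.037]
force: [0.6, 0.3, -2.1]
grip_width: 0.0137
finger_force: 24.8
{'clock': 11.075, 'position': [0.606, 0.153, 0.236], 'tool_rot': [-3.141, -0.002, -3.037], 'force': [0.565, 0.326, -2.057], 'grip_width': 0.014, 'finger_force': 24.773, 'qpos': [-0.544, 0.545, 0.302, 1.614, -0.182, 1.013, 1.49]}
[  8.   -0.7 235.7]
```

View pics/w4.png

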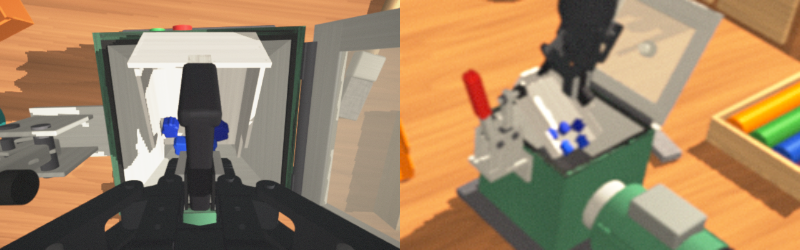

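```bash
python3 -m creep '[[-0.15,0,0,0,0],[-0.3,0,0,0,0],[-0.4,0,0,0,0],[-0.5,0,0,0,0],[-0.6,0,0,0,0]]'
python3 -m creep '[[-0.1,0,0,0,0],[-0.2,0,0,0,0],[-0.3,0,0,0,0],[-0.3,0,0,0,0]]'
python3 - <<'E'
from h import *
st();p=status.observe()['position'];print(wm(p))
E
```

```text
clock: 11.8
position: [0.6428, 0.1571, 0.2372]
tool_rot: [-3.142, -0.0, -3.037]
force: [-4.6, -0.6, 0.3]
grip_width: 0.0138
finger_force: 26.1
clock: 12.3
position: [0.6608, 0.159, 0.2371]
tool_rot: [-3.141, 0.0, -3.037]
force: [-2.0, 0.6, -0.5]
grip_width: 0.0137
finger_force: 26.7
{'clock': 12.3, 'position': [0.661, 0.159, 0.237], 'tool_rot': [-3.141, 0.0, -3.037], 'force': [-2.021, 0.621, -0.543], 'grip_width': 0.014, 'finger_force': 26.677, 'qpos': [-0.505, 0.633, 0.299, 1.455, -0.198, 1.084, 1.507]}
[ 63.1  -1.  237.1]
```

```bash
python3 -m creep '[[-0.1,0,0,0,0],[-0.2,0,0,0,0],[-0.3,0,0,0,0],[-0.35,0,0,0,0],[-0.35,0,0,0,0]]'
python3 -m creep '[[0.2,0,0,0,0],[0.4,0,-0.1,0,0],[0.5,0,-0.2,0,0],[0.5,0,-0.2,0,0],[0.5,0,-0.2,0,0]]'
python3 - <<'E'
from h import *
st();p=status.observe()['position'];print(wm(p))
im=grab_frame("wrist");im2=grab_frame("scene")
cv2.imwrite("pics/w5.png",np.hstack([cv2.resize(im,(400,250)),cv2.resize(im2[130:290,300:556],(400,250))]))
E
```

```text
clock: 12.92
position: [0.6816, 0.1612, 0.2372]
tool_rot: [-3.142, 0.0, -3.037]
force: [-1.6, 0.6, -0.6]
grip_width: 0.0138
finger_force: 27.3
clock: 13.55
position: [0.6518, 0.1581, 0.2493]
tool_rot: [3.142, 0.0, -3.037]
force: [-0.6, 0.9, -2.5]
grip_width: 0.0138
finger_force: 27.0
{'clock': 13.55, 'position': [0.652, 0.158, 0.249], 'tool_rot': [3.142, 0.0, -3.037], 'force': [-0.575, 0.883, -2.488], 'grip_width': 0.014, 'finger_force': 27.029, 'qpos': [-0.513, 0.607, 0.303, 1.469, -0.193, 1.095, 1.502]}
[ 54.   -0.8 249.3]
```

View pics/w5.png

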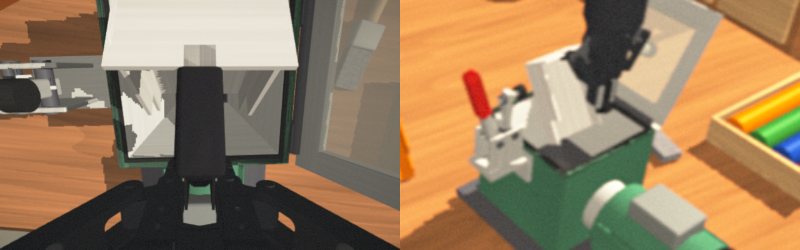

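```bash
python3 -m creep '[[0.3,0,-0.2,0,0],[0.7,0,-0.2,0,0],[1.1,0,-0.2,0,0],[1.4,0,-0.2,0,0],[1.4,0,-0.2,0,0]]'
python3 - <<'E'
from h import *
st();p=status.observe()['position'];print(wm(p))
a=grab_frame("wrist");b=grab_frame("top");c=grab_frame("scene")
for n,im in(("wrist",a),("top",b),("scene",c)):
    h=cv2.cvtColor(im,cv2.COLOR_BGR2HSV);k=cv2.inRange(h,(108,150,50),(130,255,255));q,l,s,ce=cv2.connectedComponentsWithStats(k);print(n,[(s[i][4],ce[i].round().tolist()) for i in range(1,q) if s[i][4]>4])
cv2.imwrite("pics/w6.png",np.hstack([cv2.resize(a,(400,250)),cv2.resize(b[60:210,160:400],(400,250))]))
E
```

```text
clock: 14.28
position: [0.5674, 0.1493, 0.2615]
tool_rot: [3.141, -0.0, -3.037]
force: [0.2, 0.1, -1.8]
grip_width: 0.0135
finger_force: 27.0
{'clock': 14.275, 'position': [0.567, 0.149, 0.261], 'tool_rot': [3.141, -0.0, -3.037], 'force': [0.154, 0.135, -1.79], 'grip_width': 0.013, 'finger_force': 27.009, 'qpos': [-0.58, 0.454, 0.313, 1.692, -0.16, 1.02, 1.463]}
[-30.8  -0.3 261.5]
wrist []
top [(np.int32(976), [86.0, 129.0]), (np.int32(13), [260.0, 143.0]), (np.int32(5), [262.0, 154.0]), (np.int32(399), [495.0, 372.0])]
scene [(np.int32(1372), [145.0, 17.0]), (np.int32(870), [209.0, 10.0]), (np.int32(23), [478.0, 1.0]), (np.int32(484), [512.0, 8.0]), (np.int32(1184), [571.0, 16.0]), (np.int32(305), [91.0, 30.0]), (np.int32(840), [82.0, 194.0]), (np.int32(1007), [576.0, 211.0])]
```

```bash
python3 -m creep '[[0.2,0,0,0,0],[0.4,0,0,0,0],[0.6,0,0,0,0],[0.75,0,0,0,0],[0.9,0,0,0,0]]'
python3 -m creep '[[0.15,0,0,0,0],[0.3,0,0,0,0],[0.45,0,0,0,0],[0.6,0,0,0,0],[0.7,0,0,0,0]]'
python3 - <<'E'
from h import *
st();p=status.observe()['position'];print(wm(p))
E
```

```text
clock: 15.05
position: [0.5154, 0.144, 0.2628]
tool_rot: [3.14, 0.004, -3.037]
force: [3.3, 1.1, 10.7]
grip_width: 0.0135
finger_force: 33.2
clock: 15.68
position: [0.4716, 0.1392, 0.2611]
tool_rot: [-3.142, -0.001, -3.037]
force: [-0.4, 0.3, -2.1]
grip_width: 0.0136
finger_force: 30.3
{'clock': 15.675, 'position': [0.472, 0.139, 0.261], 'tool_rot': [-3.142, -0.001, -3.037], 'force': [-0.399, 0.347, -2.055], 'grip_width': 0.014, 'finger_force': 30.349, 'qpos': [-0.661, 0.294, 0.317, 1.929, -0.113, 0.936, 1.385]}
[-1.272e+02  1.000e-01  2.611e+02]
```

```bash
python3 - <<'E'
from h import *
a=grab_frame("wrist");b=grab_frame("top");c=grab_frame("scene")
cv2.imwrite("pics/w7.png",np.vstack([np.hstack([cv2.resize(a,(400,250)),cv2.resize(b[60:260,160:480],(400,250))]),cv2.resize(c[130:330,230:550],(800,350))[:, :]]))
E
```

```text
(no output)
```

View pics/w7.png

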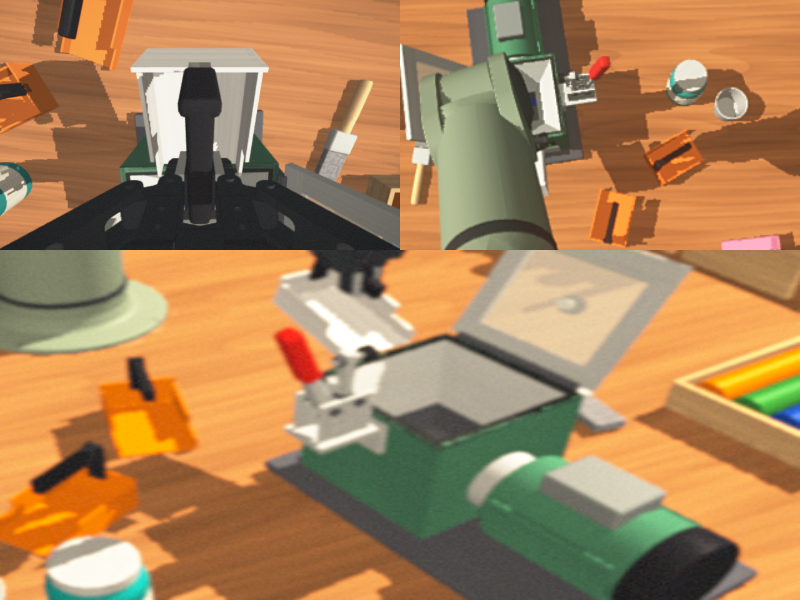

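```bash
python3 -m creep '[[0.5,0,0,0,0],[1,-0.3,0,0,0],[1.2,-1,0,0,0],[1.2,-1.8,0,0.3,0],[1.2,-2.6,0,0.6,0]]'
python3 -c "
from h import *
st();go((.46,-.335,.25),yaw=174)"
```

```text
clock: 16.45
position: [0.4172, -0.0247, 0.2614]
tool_rot: [3.141, 0.0, -3.122]
force: [1.2, 0.5, -2.2]
grip_width: 0.0138
finger_force: 30.3
{'clock': 16.45, 'position': [0.417, -0.025, 0.261], 'tool_rot': [3.141, 0.0, -3.122], 'force': [1.172, 0.547, -2.228], 'grip_width': 0.014, 'finger_force': 30.347, 'qpos': [-0.469, 0.167, 0.441, 2.1, -0.092, 0.892, 1.615]}
[-0.61, -5.18, 0.19] twist 0.89
```

```bash
python3 -m creep '[[0,-0.8,0,0.3,0],[0,-1.6,0,0.5,0],[-0.1,-2.4,0,0.7,0],[-0.3,-3.2,0,0.9,0],[-0.5,-4,0,0.9,0]]'
python3 -m creep '[[0,-0.6,0,0,0],[0,-1.1,0,0,0],[0,-1.2,0.5,0,0],[0,-1.2,1.3,0,0],[0,-1.2,1.9,0,0]]'
python3 -c "
from h import *
st();go((.46,-.335,.1),yaw=174)"
```

```text
clock: 17.08
position: [0.4524, -0.2642, 0.2611]
tool_rot: [3.141, -0.0, 3.036]
force: [0.5, 0.4, -1.4]
grip_width: 0.0137
finger_force: 30.3
clock: 17.7
position: [0.4442, -0.3341, 0.1453]
tool_rot: [3.141, -0.001, 3.036]
force: [1.4, -0.3, -1.7]
grip_width: 0.0138
finger_force: 30.3
{'clock': 17.7, 'position': [0.444, -0.334, 0.145], 'tool_rot': [3.141, -0.001, 3.036], 'force': [1.394, -0.272, -1.736], 'grip_width': 0.014, 'finger_force': 30.297, 'qpos': [0.201, 0.588, 0.477, 1.886, -0.379, 0.759, 2.355]}
[-0.27, 0.01, 0.75] twist -0.0
```

```bash
python3 -m creep '[[0,0,0.4,0,0],[0,0,0.8,0,0],[0.1,0,0.92,0,0],[0.2,0,0.97,0,0],[0.3,0,1.02,0,0]]'
python3 -m creep '[[0.12,0,0.04,0,0],[0.24,0,0.08,0,0],[0.36,0,0.12,0,0],[0.48,0,0.14,0,0],[0.48,0,0.14,0,0]]'
python3 -c "
from h import *
st()"
```

```text
clock: 18.32
position: [0.4264, -0.3326, 0.0866]
tool_rot: [-3.141, 0.001, 3.036]
force: [0.3, -0.9, -1.2]
grip_width: 0.0138
finger_force: 30.3
clock: 18.95
position: [0.397, -0.3294, 0.0777]
tool_rot: [3.141, -0.001, 3.036]
force: [-5.1, 0.8, 7.8]
grip_width: 0.0137
finger_force: 31.3
{'clock': 18.95, 'position': [0.397, -0.329, 0.078], 'tool_rot': [3.141, -0.001, 3.036], 'force': [-5.078, 0.775, 7.777], 'grip_width': 0.014, 'finger_force': 31.291, 'qpos': [0.302, 0.637, 0.378, 2.022, -0.427, 0.559, 2.445]}
```

```bash
python3 -m creep '[[0.1,0,0.03,0,0],[0.2,0,0.06,0,0],[0.2,0,0.06,0,0]]'
python3 -m creep '[[0,0,-0.02,0,0.1],[0,0,-0.05,0,0.2],[0,0,-0.05,0,0.4],[0,0,-0.05,0,0.6],[0,0,-0.05,0,0.7]]'
python3 -m creep '[[0,0,-0.5,0,0.7],[0,0,-1,0,0.7],[0,0,-2,0,0.7],[0,0,-3,0,0.7],[0,0,-3.6,0,0.7]]'
python3 - <<'E'
from h import *
st()
a=grab_frame("wrist");cv2.imwrite("pics/w8.png",a)
E
```

```text
clock: 19.32
position: [0.3853, -0.328, 0.0739]
tool_rot: [3.141, -0.001, 3.036]
force: [-3.2, -0.6, 4.3]
grip_width: 0.0133
finger_force: 30.8
clock: 19.95
position: [0.3861, -0.3281, 0.0771]
tool_rot: [-3.142, -0.0, 3.037]
force: [0.1, -0.2, 0.3]
grip_width: 0.0599
finger_force: 0.0
clock: 20.58
position: [0.3862, -0.3284, 0.2958]
tool_rot: [-3.141, 0.002, 3.036]
force: [0.2, -0.4, -0.1]
grip_width: 0.0596
finger_force: 0.0
{'clock': 20.575, 'position': [0.386, -0.328, 0.296], 'tool_rot': [-3.141, 0.002, 3.036], 'force': [0.165, -0.445, -0.142], 'grip_width': 0.06, 'finger_force': 0.0, 'qpos': [0.133, 0.307, 0.58, 1.859, -0.195, 1.03, 2.258]}
```

View pics/w8.png

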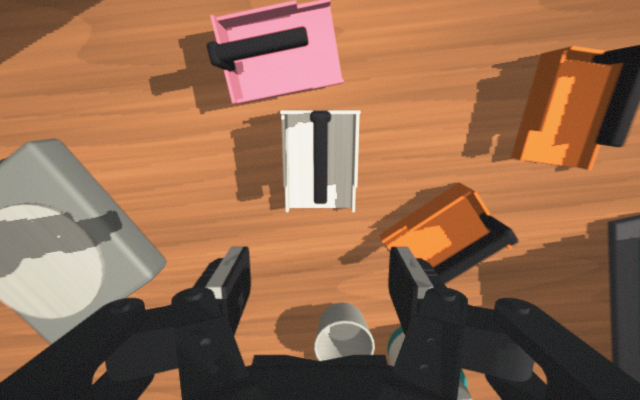

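```bash
python3 - <<'E'
from h import *
b=grab_frame("top");grab_frame("scene");cv2.imwrite("pics/top2.png",b)
h=cv2.cvtColor(b,cv2.COLOR_BGR2HSV);k=cv2.inRange(h,(105,90,30),(135,255,255));q,l,s,ce=cv2.connectedComponentsWithStats(k)
print([(s[i].tolist(),ce[i].round().tolist()) for i in range(1,q) if 150<ce[i][0]<470 and s[i][4]>1])
for r in search_frame("top","piece0")[:6]+search_frame("scene","piece0")[:6]:print(round(r["p"],2),(np.array(r["extent"])*[640,400,640,400]).round())
# mill pose check & lid corners under hypothesised angles
for ph in(1.9,2.0,2.1):
    P=[mw(x,90-178*np.cos(ph),176+178*np.sin(ph)) for x in(-88,88)]
    print(ph,"top",proj("top",P).round().tolist(),"scene",proj("scene",P).round().tolist())
print("grip scene",proj("scene",[mw(0,-143-122*np.cos(1.25),212+122*np.sin(1.25)),mw(0,-143,212)]).round(),"top",proj("top",[mw(0,-143-122*np.cos(1.25),212+122*np.sin(1.25))]).round())
print("rim",proj("scene",[mw(*p,176) for p in((-88,-88),(88,-88),(88,88),(-88,88))]).round().tolist(),proj("top",[mw(*p,176) for p in((-88,-88),(88,-88),(88,88),(-88,88))]).round().tolist())
cv2.imwrite("pics/t3.png",np.hstack([cv2.resize(b[70:190,200:300],(500,600),interpolation=2),cv2.resize(b[100:150,245:282],(300,600))]))
E
```

```text
[([256, 138, 13, 19, 143], [262.0, 147.0])]
0.44 [262. 140. 269. 145.]
0.37 [259. 146. 265. 155.]
0.72 [191. 310. 234. 354.]
0.39 [335. 112. 532. 370.]
1.9 top [[179.0, 166.0], [172.0, 89.0]] scene [[437.0, 107.0], [499.0, 137.0]]
2.0 top [[172.0, 167.0], [166.0, 91.0]] scene [[441.0, 108.0], [503.0, 138.0]]
2.1 top [[166.0, 169.0], [161.0, 93.0]] scene [[445.0, 109.0], [507.0, 139.0]]
grip scene [[343. 175.]
 [357. 216.]] top [[325. 110.]]
rim [[352.0, 200.0], [404.0, 242.0], [464.0, 212.0], [409.0, 176.0]] [[292.0, 168.0], [284.0, 102.0], [217.0, 111.0], [224.0, 177.0]]
```

View pics/t3.png

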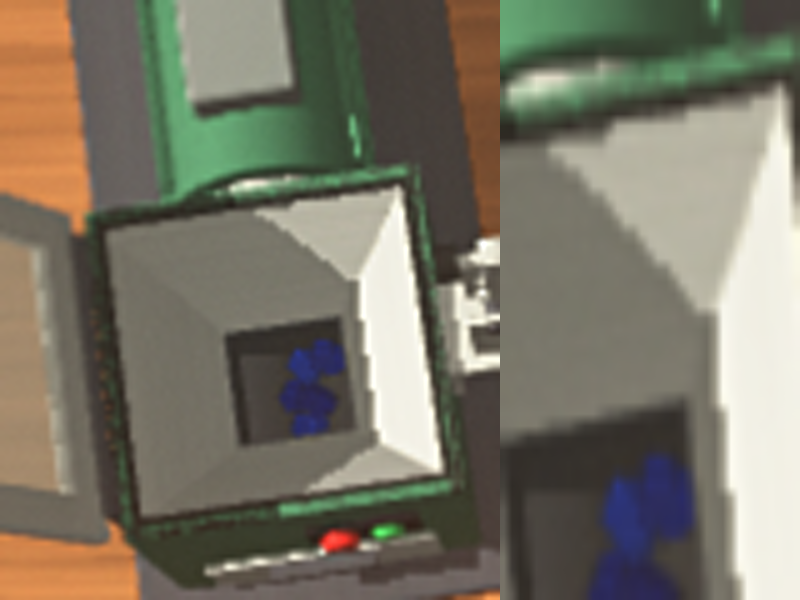

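```bash
python3 -m creep '[[0,0,-0.8,0,0],[0,0.3,-1.8,0,0],[0,1,-2.3,0,0],[0,2,-2.3,-0.5,0],[0,3,-2.3,-1,0]]'
python3 -c "
from h import *
st();go((.47,.1,.43),mw(-45,235,430),yaw=186.3)"
```

```text
clock: 21.45
position: [0.4047, -0.1472, 0.4302]
tool_rot: [3.142, -0.001, -3.105]
force: [2.7, 0.2, -0.3]
grip_width: 0.0002
finger_force: 0.0
{'clock': 21.45, 'position': [0.405, -0.147, 0.43], 'tool_rot': [3.142, -0.001, -3.105], 'force': [2.741, 0.18, -0.308], 'grip_width': 0.0, 'finger_force': 0.0, 'qpos': [-0.224, 0.021, 0.449, 1.793, -0.009, 1.331, 1.834]}
[-1.24, 4.08, 0.0] twist -0.52
[-2.37, 8.73, 0.0] twist -0.52
```

```bash
python3 -m creep '[[-0.3,0.9,0,-0.25,0],[-0.6,1.8,0,-0.5,0],[-0.9,2.7,0,-0.5,0],[-1.1,3.6,0,-0.5,0],[-1.3,4.5,0,-0.5,0]]'
python3 -m creep '[[-0.3,0.9,0,0,0],[-0.6,1.8,0,0,0],[-0.9,2.7,0,0,0],[-1,3.5,0,0,0],[-1.1,4.1,0,0,0]]'
python3 -c "
from h import *
st();print(wm(status.observe()['position']));go(mw(-45,235,430),mw(-45,235,312),yaw=186.3)"
```

```text
clock: 22.08
position: [0.4735, 0.1252, 0.4297]
tool_rot: [-3.141, -0.002, -3.037]
force: [0.8, -0.5, 0.7]
grip_width: -0.0001
finger_force: 0.0
clock: 22.7
position: [0.5131, 0.3771, 0.4287]
tool_rot: [-3.14, -0.003, -3.036]
force: [-0.7, -1.4, -0.3]
grip_width: 0.0002
finger_force: 0.0
{'clock': 22.7, 'position': [0.513, 0.377, 0.429], 'tool_rot': [-3.14, -0.003, -3.036], 'force': [-0.685, -1.362, -0.314], 'grip_width': 0.0, 'finger_force': 0.0, 'qpos': [-0.785, 0.425, 0.093, 1.281, -0.039, 1.441, 0.981]}
[-59.8 232.  428.7]
[-0.25, 0.05, -0.02] twist -0.03
[-0.25, 0.05, 1.94] twist -0.03
```

```bash
python3 -m creep '[[-0.1,0,0.6,0,0],[-0.15,0,1.2,0,0],[-0.15,0,1.8,0,0],[-0.15,0,1.95,0,0],[-0.15,0,1.95,0,0]]'
python3 -m creep '[[0,-0.15,0,0,0],[0,-0.3,0,0,0],[0,-0.45,0,0,0],[0,-0.55,0,0,0],[0,-0.65,0,0,0]]'
python3 -c "
from h import *
st();print(wm(status.observe()['position']))"
```

```text
clock: 23.32
position: [0.5225, 0.3759, 0.3137]
tool_rot: [-3.141, -0.001, -3.037]
force: [0.0, -0.5, 0.7]
grip_width: 0.0002
finger_force: 0.0
clock: 23.95
position: [0.5266, 0.3385, 0.3151]
tool_rot: [3.138, 0.002, -3.036]
force: [-1.0, 8.2, 6.5]
grip_width: -0.0002
finger_force: 4.3
{'clock': 23.95, 'position': [0.527, 0.338, 0.315], 'tool_rot': [3.138, 0.002, -3.036], 'force': [-0.989, 8.246, 6.549], 'grip_width': -0.0, 'finger_force': 4.265, 'qpos': [-0.724, 0.458, 0.087, 1.51, -0.044, 1.173, 1.048]}
[-50.6 192.2 315.1]
```

```bash
python3 -m creep '[[0,-0.25,-0.12,0,0],[0,-0.5,-0.24,0,0],[0,-0.75,-0.33,0,0],[0,-1,-0.4,0,0],[0,-1.25,-0.42,0,0]]'
python3 -c "
from h import *
st();print(wm(status.observe()['position']))"
```

```text
clock: 24.58
position: [0.5346, 0.2617, 0.3396]
tool_rot: [3.141, 0.0, -3.037]
force: [1.4, 3.1, 1.7]
grip_width: 0.0002
finger_force: 1.7
{'clock': 24.575, 'position': [0.535, 0.262, 0.34], 'tool_rot': [3.141, 0.0, -3.037], 'force': [1.377, 3.103, 1.716], 'grip_width': 0.0, 'finger_force': 1.691, 'qpos': [-0.631, 0.388, 0.108, 1.557, -0.044, 1.199, 1.16]}
[-51.1 115.  339.6]
```

```bash
python3 -m creep '[[0,-0.22,0.03,0,0],[0,-0.44,0.08,0,0],[0,-0.65,0.13,0,0],[0,-0.9,0.2,0,0],[0,-1.1,0.28,0,0]]'
python3 -m creep '[[0,-0.24,0.1,0,0],[0,-0.44,0.24,0,0],[0,-0.64,0.4,0,0],[0,-0.84,0.56,0,0],[0,-1,0.74,0,0]]'
python3 -c "
from h import *
st();print(wm(status.observe()['position']));grab_frame('scene');[print(r['p'],(np.array(r['extent'])*[640,400,640,400]).round()) for r in search_frame('scene','lid')[:2]]
for ph in (.7,.5,.3):print(ph,proj('scene',[mw(x,90-178*np.cos(ph),180+178*np.sin(ph)) for x in(-88,88)]).round().tolist())"
```

```text
clock: 25.2
position: [0.5414, 0.1956, 0.3221]
tool_rot: [-3.141, -0.0, -3.038]
force: [0.5, 2.9, 2.6]
grip_width: 0.0001
finger_force: 1.4
clock: 25.82
position: [0.5476, 0.1363, 0.2773]
tool_rot: [-3.141, -0.0, -3.037]
force: [1.5, 0.2, 3.3]
grip_width: -0.0004
finger_force: 1.0
{'clock': 25.825, 'position': [0.548, 0.136, 0.277], 'tool_rot': [-3.141, -0.0, -3.037], 'force': [1.461, 0.246, 3.314], 'grip_width': -0.0, 'finger_force': 1.0, 'qpos': [-0.451, 0.388, 0.138, 1.725, -0.06, 1.033, 1.383]}
[-52.  -11.1 277.3]
0.79 [371. 156. 463. 214.]
0.7 [[370.0, 150.0], [427.0, 188.0]]
0.5 [[362.0, 164.0], [417.0, 204.0]]
0.3 [[356.0, 178.0], [410.0, 219.0]]
```

```bash
python3 -m creep '[[0,-0.15,0.2,0,0],[0,-0.29,0.4,0,0],[0,-0.36,0.55,0,0],[0,-0.43,0.7,0,0],[0,-0.48,0.85,0,0]]'
python3 -m creep '[[0,0,0.08,0,0],[0,-0.03,0.16,0,0],[0,-0.05,0.24,0,0],[0,-0.06,0.31,0,0],[0,-0.07,0.37,0,0]]'
python3 -c "
from h import *
st();print(wm(status.observe()['position']))"
```

```text
clock: 26.55
position: [0.5505, 0.1083, 0.2264]
tool_rot: [-3.141, -0.0, -3.037]
force: [0.8, 0.3, 0.6]
grip_width: -0.0001
finger_force: 0.7
clock: 27.18
position: [0.551, 0.1044, 0.2047]
tool_rot: [3.142, 0.0, -3.037]
force: [-0.2, 1.0, 0.4]
grip_width: 0.0001
finger_force: 0.5
{'clock': 27.175, 'position': [0.551, 0.104, 0.205], 'tool_rot': [3.142, 0.0, -3.037], 'force': [-0.207, 1.006, 0.44], 'grip_width': 0.0, 'finger_force': 0.531, 'qpos': [-0.39, 0.464, 0.132, 1.814, -0.077, 0.869, 1.454]}
[-52.  -43.2 204.7]
```

```bash
python3 -m creep '[[0,0,0.04,0,0],[0,0,0.08,0,0],[0,0,0.12,0,0],[0,0,0.16,0,0],[0,0,0.16,0,0]]'
python3 -c "
from h import *
st();print(wm(status.observe()['position']));grab_frame('scene');[print(r['p'],(np.array(r['extent'])*[640,400,640,400]).round()) for r in search_frame('scene','lid')[:2]]
for ph in (0.1,.05,0.):print(ph,proj('scene',[mw(x,90-178*np.cos(ph),185+178*np.sin(ph)) for x in(-88,88)]).round().tolist())"
```

```text
clock: 27.8
position: [0.551, 0.1044, 0.196]
tool_rot: [3.141, 0.0, -3.037]
force: [-5.2, -0.8, 16.5]
grip_width: -0.0001
finger_force: 8.1
{'clock': 27.8, 'position': [0.551, 0.104, 0.196], 'tool_rot': [3.141, 0.0, -3.037], 'force': [-5.215, -0.812, 16.504], 'grip_width': -0.0, 'finger_force': 8.128, 'qpos': [-0.388, 0.475, 0.13, 1.822, -0.08, 0.849, 1.456]}
[-52.  -43.2 196. ]
0.77 [357. 178. 460. 241.]
0.1 [[353.0, 190.0], [406.0, 232.0]]
0.05 [[353.0, 193.0], [405.0, 235.0]]
0.0 [[352.0, 197.0], [405.0, 239.0]]
```

```bash
python3 -m creep '[[0,0,-0.6,0,0],[0,0,-1.4,0,0],[0,0,-2.2,0,0],[-0.5,-0.7,-2.4,0,0],[-0.87,-1.3,-2.4,0,0]]'
python3 -m creep '[[0,0,0,0,0],[0,-0.05,0.2,0,0],[0,-0.1,0.5,0,0],[0,-0.1,0.62,0,0]]'
python3 -c "
from h import *
st();print(wm(status.observe()['position']))
grab_frame('top');grab_frame('scene')
for c in('top','scene'):
  for r in silhouettes(c,'clamp_handle')[:2]:print(c,r['p'],(np.array(r['extent'])*[640,400,640,400]).round())
  im=grab_frame(c);h=cv2.cvtColor(im,cv2.COLOR_BGR2HSV);k=cv2.inRange(h,(0,170,90),(5,255,255))|cv2.inRange(h,(172,170,90),(180,255,255));q,l,s,ce=cv2.connectedComponentsWithStats(k);print(c,[(s[i].tolist(),ce[i].round().tolist()) for i in range(1,q) if s[i][4]>20])
  print(proj(c,[mw(0,-143-d*np.cos(1.25),212+d*np.sin(1.25)) for d in(46,84,122)]).round().tolist())
"
```

```text
clock: 28.52
position: [0.6122, 0.0314, 0.3406]
tool_rot: [3.141, 0.002, -3.036]
force: [0.4, 0.8, 0.5]
grip_width: -0.0003
finger_force: 0.0
clock: 29.02
position: [0.6107, 0.027, 0.3006]
tool_rot: [3.141, -0.002, -3.036]
force: [-0.3, 0.0, 1.0]
grip_width: -0.0002
finger_force: 0.0
{'clock': 29.025, 'position': [0.611, 0.027, 0.301], 'tool_rot': [3.141, -0.002, -3.036], 'force': [-0.281, 0.048, 1.033], 'grip_width': -0.0, 'finger_force': 0.0, 'qpos': [-0.266, 0.45, 0.182, 1.57, -0.087, 1.131, 1.612]}
[  -1.2 -126.7  300.6]
top 0.74 [412. 199. 446. 249.]
top []
[[314.0, 121.0], [319.0, 116.0], [325.0, 110.0]]
scene 0.77 [340. 175. 364. 221.]
scene [([311, 39, 12, 9, 27], [316.0, 43.0]), ([464, 38, 10, 8, 32], [468.0, 42.0]), ([312, 47, 10, 11, 34], [317.0, 54.0]), ([67, 63, 11, 14, 42], [72.0, 70.0]), ([67, 74, 19, 23, 114], [76.0, 85.0]), ([107, 75, 11, 8, 26], [112.0, 78.0]), ([20, 89, 10, 15, 48], [25.0, 95.0]), ([98, 89, 12, 13, 45], [104.0, 95.0]), ([114, 90, 10, 10, 36], [118.0, 95.0]), ([26, 104, 11, 7, 27], [31.0, 107.0]), ([341, 175, 17, 31, 282], [349.0, 190.0])]
[[352.0, 201.0], [348.0, 188.0], [343.0, 175.0]]
```

```bash
python3 -m creep '[[0,-0.2,0,0,0],[0,-0.35,0,0,0],[0,-0.46,0,0,0],[0,-0.58,0,0,0],[0,-0.69,0,0,0]]'
python3 -m creep '[[0,-0.1,0.05,0,0],[0,-0.2,0.12,0,0],[0,-0.28,0.18,0,0],[0,-0.37,0.26,0,0]]'
python3 -c "
from h import *
st();print(wm(status.observe()['position']))"
```

```text
clock: 29.95
position: [0.616, -0.0152, 0.302]
tool_rot: [3.141, -0.0, -3.037]
force: [0.1, 4.2, 0.1]
grip_width: -0.0002
finger_force: 1.0
clock: 30.45
position: [0.6188, -0.0373, 0.2871]
tool_rot: [-3.141, 0.002, -3.037]
force: [-0.1, 2.1, 13.4]
grip_width: 0.0
finger_force: 5.5
{'clock': 30.45, 'position': [0.619, -0.037, 0.287], 'tool_rot': [-3.141, 0.002, -3.037], 'force': [-0.124, 2.061, 13.398], 'grip_width': 0.0, 'finger_force': 5.524, 'qpos': [-0.166, 0.475, 0.193, 1.568, -0.098, 1.106, 1.725]}
[-2.000e-01 -1.914e+02  2.871e+02]
```

```bash
python3 -m creep '[[0,-0.1,0.12,0,0],[0,-0.19,0.25,0,0],[0,-0.27,0.38,0,0],[0,-0.33,0.5,0,0],[0,-0.38,0.63,0,0]]'
python3 -c "
from h import *
st();print(wm(status.observe()['position']))"
```

```text
clock: 31.08
position: [0.6218, -0.0611, 0.2498]
tool_rot: [-3.14, 0.004, -3.038]
force: [2.8, -3.9, 10.8]
grip_width: -0.0
finger_force: 4.8
{'clock': 31.075, 'position': [0.622, -0.061, 0.25], 'tool_rot': [-3.14, 0.004, -3.038], 'force': [2.825, -3.916, 10.762], 'grip_width': -0.0, 'finger_force': 4.844, 'qpos': [-0.126, 0.516, 0.19, 1.601, -0.108, 1.031, 1.77]}
[ 2.000e-01 -2.154e+02  2.498e+02]
```

```bash
python3 -m creep '[[0,-0.02,0.1,0,0],[0,-0.03,0.18,0,0],[0,-0.04,0.25,0,0],[0,-0.04,0.3,0,0],[0,-0.04,0.33,0,0]]'
python3 -c "
from h import *
st();print(wm(status.observe()['position']))"
```

```text
clock: 31.7
position: [0.6208, -0.062, 0.2296]
tool_rot: [3.142, 0.0, -3.037]
force: [-10.0, 1.4, 27.5]
grip_width: 0.0003
finger_force: 13.7
{'clock': 31.7, 'position': [0.621, -0.062, 0.23], 'tool_rot': [3.142, 0.0, -3.037], 'force': [-9.965, 1.356, 27.513], 'grip_width': 0.0, 'finger_force': 13.673, 'qpos': [-0.12, 0.537, 0.185, 1.622, -0.113, 0.993, 1.777]}
[  -0.9 -216.3  229.6]
```

```bash
python3 -m creep '[[0,0,-0.1,0,0],[0,0,-0.5,0,0],[0,0,-1.2,0,0],[0,-0.5,-2,0,0],[0,-1.2,-2.4,0,0]]'
python3 -c "
from h import *
st()
for c in('top','scene'):
  im=grab_frame(c);h=cv2.cvtColor(im,cv2.COLOR_BGR2HSV);k=cv2.inRange(h,(0,150,70),(6,255,255))|cv2.inRange(h,(172,150,70),(180,255,255));q,l,s,ce=cv2.connectedComponentsWithStats(k);print(c,[(s[i].tolist(),ce[i].round().tolist()) for i in range(1,q) if s[i][4]>20 and 260<ce[i][0]<400])
  for a in(0,.15):print(a,proj(c,[mw(0,-143-d*np.cos(a),212+d*np.sin(a)) for d in(46,84,122)]).round().tolist())
  for n in('lid','scoop','tin','frit_jar','brush'):
    for r in search_frame(c,n)[:2]:print(c,n,round(r['p'],2),(np.array(r['extent'])*[640,400,640,400]).round())
"
```

```text
clock: 32.33
position: [0.629, -0.1335, 0.3758]
tool_rot: [-3.141, 0.003, -3.035]
force: [0.6, 0.1, -0.5]
grip_width: 0.0003
finger_force: 0.0
{'clock': 32.325, 'position': [0.629, -0.134, 0.376], 'tool_rot': [-3.141, 0.003, -3.035], 'force': [0.581, 0.105, -0.486], 'grip_width': 0.0, 'finger_force': 0.0, 'qpos': [-0.028, 0.459, 0.227, 1.372, -0.104, 1.32, 1.879]}
top [([327, 117, 20, 12, 171], [337.0, 122.0]), ([264, 176, 8, 4, 24], [267.0, 178.0])]
0 [[327.0, 125.0], [342.0, 123.0], [357.0, 122.0]]
0.15 [[327.0, 124.0], [342.0, 122.0], [357.0, 119.0]]
top lid 0.78 [216. 101. 292. 179.]
top lid 0.71 [413. 205. 446. 245.]
top scoop 0.92 [416. 246. 469. 285.]
top scoop 0.76 [416. 200. 446. 246.]
top brush 0.75 [172. 156. 187. 220.]
scene [([320, 44, 5, 13, 45], [322.0, 51.0]), ([308, 222, 35, 23, 380], [324.0, 233.0])]
0 [[339.0, 224.0], [324.0, 230.0], [308.0, 237.0]]
0.15 [[339.0, 221.0], [324.0, 225.0], [308.0, 230.0]]
scene lid 0.72 [352. 173. 464. 244.]
scene scoop 0.81 [271. 193. 309. 250.]
scene scoop 0.66 [130. 216. 189. 267.]
scene tin 0.72 [195. 309. 233. 357.]
scene tin 0.34 [306. 204. 374. 249.]
scene frit_jar 0.57 [245. 294. 291. 360.]
scene brush 0.82 [460. 210. 478. 230.]
```

```bash
python3 -c "
from workcell import bot
print(bot.job_done())"
```

```text
the job is handed in; nothing more can be done
None
```

The job is handed in at about 32 s. The scoop is empty and upright on the bench, the lid is closed without a bang, and the clamp handle is down on its stop. The pieces lie in the throat: I could make out at least four, with the fifth probably hidden among them, since no blue showed in the scoop or on the bench.

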